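# Put three mixed-up items back on the right bench instruments

## Robot

A 6-joint arm with a two-finger parallel gripper is mounted at the origin on the work surface. World frame = base frame: x ahead of the robot, y to its left, z up, the work surface at z = 0. Lengths are in m, angles in degrees, forces in N, time in s.
With the tool pointing down it reaches from about 0.325 to 0.775 m from the base axis. Payload 5.5 kg.
Tool frame: the origin (TCP) lies at the centre of the arm's flange, where the gripper is bolted on; the fingertips stand 182 mm ahead of it and the grasp point (between the pads) lies 163 mm ahead of it; z points along the fingers, y is the direction in which the jaws open and shut (so a half turn about z gives the same grasp; the last joint's range is limited). The gripper opens to 88 mm and grips with 3 to 60 N. Pads are 20 mm wide; open, the fingers measure 115 mm over their backs; the gripper's body (75 mm by 178 mm) begins 61 mm behind the grasp point.
Start: joints at [-71.431, 5.22, 70.514, -0, 104.267, -3.249], TCP at [0.223, -0.557, 0.405] pointing down, gripper open.
Joint ranges: [-164.24, 164.24], [-49.07, 125.15], [9.68, 141.18], [-86.29, 266.29], [3.28, 154.24], [-151.56, 151.56]. Speed limits (degrees/s): [147.25, 147.25, 172.46, 180, 180, 180].

## Interface

Orientations are given as [roll, pitch, yaw] about the fixed x, y, z axes, in that order (R = Rz(yaw) Ry(pitch) Rx(roll)).
In Python, from station import r gives the robot as it stands. The module is installed in compiled form; this text tells all that it offers. Calls block until the motion is done:
- r.reach(position, orientation): joint-space move of the TCP to a pose.
- r.servo_line(position, rotation=None, speed=0.15): straight line of the TCP; rotation=None keeps the orientation; speed is the mean speed in m/s.
- r.move_joints(angles): joint-space move.
- r.let_go() and r.grab(squeeze=None): open the fingers fully, or close them until they stop; squeeze is the grip in N (None keeps the last).
- r.wait(seconds).
- r.inverse_kinematics(position, orientation): joint angles nearest the present ones, or None.
- r.sense(): the state.
- r.snapshot(name): name is "scene" or "top" or "wrist"; returns a dict with "frame" (384x512x3 uint8, red, green, blue), "fx", "fy", "cx", "cy" (pixels), "R" (3x3) and "t" (3): a world point X has camera coordinates R X + t. Camera axes: x right, y down, z forward; pixel columns grow to the right and rows downward; lengths in m; the calibration is good to about 2 mm. A picture is of the moment at which its call begins. There is no depth.
A pose or a line that the arm cannot do raises r.IKError and nothing moves.
- r.hand_in(): hands the job in, once; it reports no verdict.
The state is a dict: "clock": time; "joints": joint angles; "joint_vel": joint speeds; "joint_torque": joint torques, N m; "tcp_pos": TCP position; "orientation": TCP orientation; "contact_force": force on the tool from outside, world axes, zero at the start; "torque": the same for the moment, N m; "opening": finger opening in m.
Only numpy, scipy, OpenCV 4.12 (cv2) and the standard library are available. Lean on these libraries where they do the work, as an engineer would, in place of code of your own. Each camera call takes 0.05 s, during which the arm holds its last target. There are 200 camera calls.

## Task

The knobbed steel check weight, the round resin-mounted sample and the square filter are each standing on the wrong instrument: set the weight upright in the middle of the balance pan, the sample face up in the middle of the microscope stage and the filter face up in the middle of the light plate, each within about a centimetre. An instrument takes only one item at a time, so the empty rubber mat may serve as a parking place. Do not drop anything from more than a couple of centimetres, and leave the objective, the jar and the loupe standing where they are.

Things in the scene. Friction and masses are not known exactly. Their poses are not given: they have to be found in the camera images.
- weight: Loose plain steel check weight, about 0.22 kg: upright cylinder 32 mm across up to 36 mm height, then a 14 mm neck and a 22 mm round knob with its top at 52 mm. Origin at the centre of the underside, z up along its axis. Starts on a wrong instrument.
- sample: Loose resin-mounted metal sample, about 0.06 kg: plain black puck 40 mm across and 24 mm high with a 20 mm bright steel disc showing in its top face. Origin at the centre of the underside, z up. Starts on a wrong instrument.
- filter: Loose filter in a square dark metal frame, about 0.09 kg: 50 x 50 mm, 20 mm high, with a round brown 34 mm window in its top. Origin at the centre of the underside, x and y along its sides, z up. Starts on a wrong instrument.
- balance: Fixed compact white balance: body 130 mm (x, from -80 to +50 mm) by 110 mm (y) and 26 mm high, with a flat round steel pan 90 mm across whose top is 34 mm above the bench. Origin on the bench straight below the middle of the pan; the display strip lies towards its -x. The weight belongs on the pan.
- stage: Fixed manual microscope stage: black base 110 x 110 mm, on it a flat square mid-grey metal table 96 x 96 mm whose top is 28 mm above the bench; a 14 mm thick steel micrometer screw reaches 68 mm from the middle on its -x side and another on its -y side, below the table top. Origin on the bench straight below the middle of the table. The sample belongs on it.
- lightplate: Fixed light plate: grey housing 120 mm (x) by 110 mm (y) with a flat white square panel 88 x 88 mm whose top is 18 mm above the bench. Origin on the bench straight below the middle of the panel. The filter belongs on it.
- mat: Fixed empty plain grey rubber mat 100 x 100 mm, 4 mm thick, lying on the bench: a free place to park an item. Origin on the bench below its middle.
- objective: Loose bystander, to be left alone: brass microscope objective with a black band, standing on the bench, 32 mm across, 48 mm high. Origin at the centre of its underside.
- jar: Loose bystander, to be left alone: small white closed jar standing on the bench, 42 mm across, 50 mm high. Origin at the centre of its underside.
- loupe: Loose bystander, to be left alone: dark grey cylindrical loupe standing on the bench, 42 mm across, 30 mm high, with a pale lens on top. Origin at the centre of its underside. (Also on the bench and not listed: a fixed closed blue slide box, 100 x 85 mm, 28 mm high, somewhere among the instruments. Farther off along the edges there are fixed low things: keyboard, tweezers, glass dish, screwdriver, boxes up to 90 mm high.)
Things that resemble listed ones, but are neither listed nor needed, are in the scene too. What is shaped like the filter but green or orange is not meant.

How it is judged (in metres and radians):
At the end, for the whole second after the job is handed in: The weight stands on the balance pan, the sample on the microscope stage and the filter on the light plate, each within 15 mm of the middle, resting on the surface (height within 4 mm), upright or face up (within 0.1 rad), at rest and released (horizontal distance between weight and balance below 0.015 m and z of weight in the frame of balance between 0.03 and 0.038 m and angle between each of weight, sample, filter's own z axis and vertical below 0.1 rad and linear speed of each of weight, sample, filter below 0.02 m/s and angular speed of each of weight, sample, filter below 0.2 rad/s and horizontal distance between sample and stage below 0.015 m and z of sample in the frame of stage between 0.024 and 0.032 m and horizontal distance between filter and lightplate below 0.015 m and z of filter in the frame of lightplate between 0.014 and 0.022 m); the robot touches nothing.
It fails at once if the objective, the jar or the loupe is moved more than 15 mm or tipped (distance of any of objective, jar, loupe from where it was at the start of the episode above 0.015 m or angle between any of objective, jar, loupe's own z axis and vertical above 0.3 rad).
It fails at once if the weight is dropped (falls freely faster than 0.7 m/s, about 25 mm) (linear speed of weight above 0.7 m/s and contact force between weight and the fingers below 0.01 N).
It fails at once if the sample is dropped (falls freely faster than 0.7 m/s, about 25 mm) (linear speed of sample above 0.7 m/s and contact force between sample and the fingers below 0.01 N).
It fails at once if the filter is dropped (falls freely faster than 0.7 m/s, about 25 mm) (linear speed of filter above 0.7 m/s and contact force between filter and the fingers below 0.01 N).
It also fails if it takes over 102 s, if anything falls off the work surface, if the arm or the gripper's body presses on something with over 40 N, if the wrist force passes 120 N, or if a joint passes its speed limit or range.

## Working session

There is one attempt and no reset: what is moved stays moved. The work goes in short steps, each a Python script; the robot and the scene stay as the last script left them, time stands still between calls to the robot, and variables do not carry over. Pictures are saved under pics/ and viewed, about 12 in all and at most 16, crops included, and the job is handed in when it is done.

```bash
mkdir -p pics; cat > h.py <<'E'
import numpy as np, cv2
from station import r
def snap(name,fn=None):
    s=r.snapshot(name); s['frame']=np.array(s['frame'])
    if fn: cv2.imwrite('pics/'+fn,cv2.cvtColor(s['frame'],cv2.COLOR_RGB2BGR))
    return s
def ray(s,u,v,z):
    R=np.array(s['R']);t=np.array(s['t']);c=-R.T@t
    d=R.T@np.array([(u-s['cx'])/s['fx'],(v-s['cy'])/s['fy'],1.]);return c+d*(z-c[2])/d[2]
E
python3 - <<'E'
from h import *
import pickle
a=snap('scene');b=snap('top')
pickle.dump((a,b),open('s.pkl','wb'))
for n,s in(('scene',a),('top',b)):
    cv2.imwrite(f'pics/{n}0.png',cv2.resize(cv2.cvtColor(s['frame'],cv2.COLOR_RGB2BGR),(800,600),interpolation=cv2.INTER_CUBIC))
    print(n,-np.array(s['R']).T@np.array(s['t']),s['fx'])
print(r.sense())
E
```

```text
scene [0.89060929 0.48415748 0.75814105] 399.76700449671694
top [ 0.41293085 -0.03515051  1.53125723] 496.8577312117932
{'clock': 0.1, 'joints': array([-7.14279802e+01,  5.25874369e+00,  7.05757597e+01, -1.11915677e-03,
        1.04268392e+02, -3.24681417e+00]), 'joint_vel': array([-0.04440442, -0.08129519, -0.15470021,  0.05540189, -0.02657518,
       -0.03967485]), 'joint_torque': array([ 1.20959157e-03, -4.47858238e+01, -4.07569313e+01,  7.00321561e-02,
        2.84408749e-02, -1.01529022e-04]), 'tcp_pos': array([ 0.22303156, -0.55705537,  0.40361253]), 'orientation': array([-1.79897208e+02, -4.74435191e-03,  2.18185548e+01]), 'contact_force': array([0.25878625, 0.04411091, 0.43665584]), 'torque': array([-0.03750685,  0.0078485 ,  0.0060474 ]), 'opening': 0.08793447171637957}
```

View pics/top0.png

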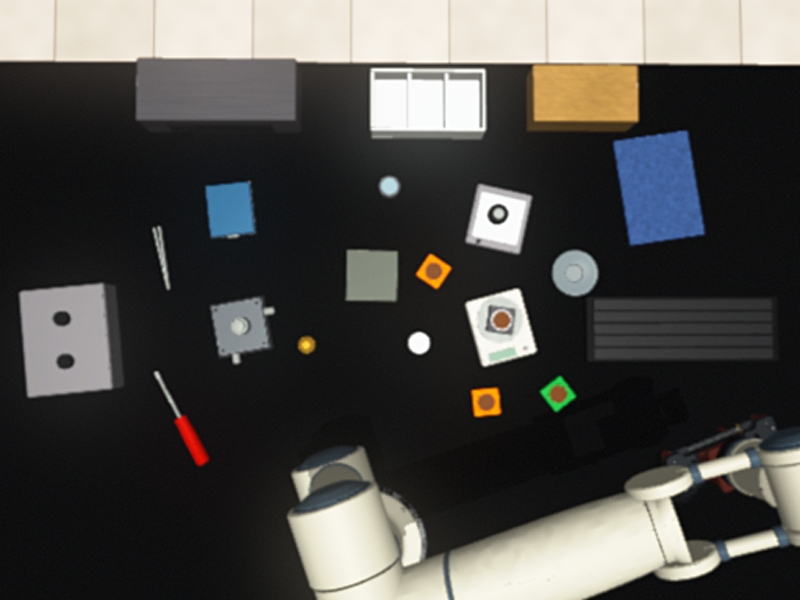

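View pics/scene0.png

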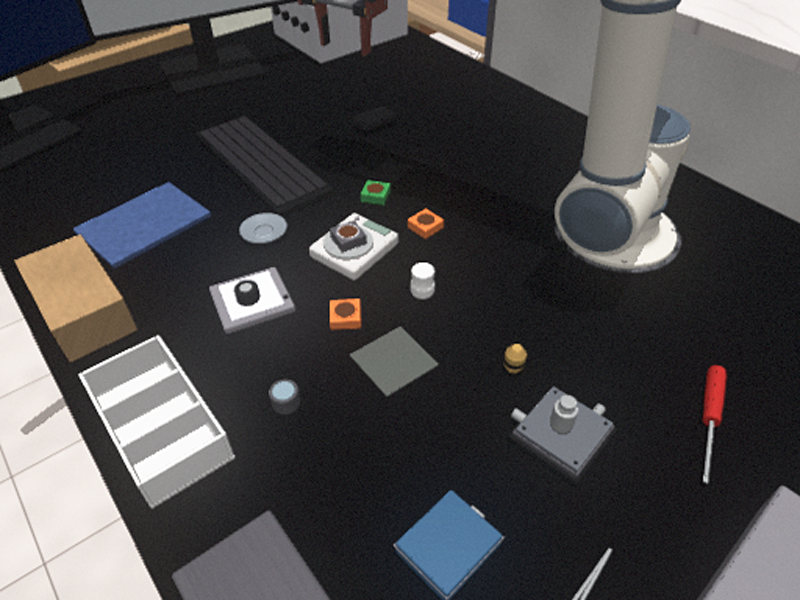

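The top view (800×600) shows the weight on the stage at (238,326), the sample on the light plate at (498,214) and the filter on the balance at (501,320). The mat is at (372,275). Four things are shaped like the filter: orange ones at (433,271) and (486,402), a green one at (558,394), and a dark frame with a brown window at (501,320). Only the dark one fits. The next step is to measure them and make the confirming crop.

```bash
cat > m.py <<'E'
from h import *
import pickle
a,s=pickle.load(open('s.pkl','rb'))
f=s['frame'];hsv=cv2.cvtColor(f,cv2.COLOR_RGB2HSV);g=hsv[...,2]
def rect(name,cx,cy,half,mask,z):
    x0,y0=int(cx*.64-half),int(cy*.64-half);m=np.zeros_like(g)
    sl=np.s_[y0:y0+2*half,x0:x0+2*half];m[sl]=mask[sl].astype(np.uint8)*255
    c=max(cv2.findContours(m,cv2.RETR_EXTERNAL,cv2.CHAIN_APPROX_NONE)[0],key=cv2.contourArea)
    b=cv2.boxPoints(cv2.minAreaRect(c));P=np.array([ray(s,u,v,z)[:2] for u,v in b])
    e=P[1]-P[0];e2=P[2]-P[1]
    print(name,'px',b.mean(0).round(1),'xy',P.mean(0).round(4),'sides',np.linalg.norm(e).round(3),np.linalg.norm(e2).round(3),'ang',np.degrees(np.arctan2(e[1],e[0])).round(1))
rect('mat',372,275,24,g>60,.004)
rect('light panel',498,218,26,g>215,.018)
rect('light housing',498,218,26,g>90,.015)
rect('balance body',501,327,30,g>90,.026)
rect('stage+screws',240,327,30,g>60,.028)
m=cv2.morphologyEx((g>60).astype(np.uint8),cv2.MORPH_OPEN,np.ones((11,11),np.uint8))
rect('stage',240,327,32,m>0,.028)
br=(hsv[...,0]<15)&(hsv[...,1]>90)&(g>40)
rect('filter window',501,320,10,br,.054)
rect('sample',498,214,12,g<90,.042)
rect('weight knob',238,324,7,g>150,.08)
t=[]
for x,y in((501,325),(240,327),(498,217),(433,271)):
    u,v=int(x*.64),int(y*.64);t.append(cv2.resize(f[v-26:v+26,u-26:u+26],(300,300),interpolation=cv2.INTER_CUBIC))
cv2.imwrite('pics/crop1.png',cv2.cvtColor(np.vstack([np.hstack(t[:2]),np.hstack(t[2:])]),cv2.COLOR_RGB2BGR))
E
python3 m.py
```

```text
mat px [237.5 176. ] xy [ 0.5296 -0.0102] sides 0.102 0.099 ang -90.0
light panel px [319.  139.5] xy [ 0.6409 -0.2606] sides 0.091 0.092 ang -12.8
light housing px [318.8 139.8] xy [ 0.6405 -0.2603] sides 0.12 0.111 ang -12.5
balance body px [320.1 209. ] xy [ 0.4275 -0.2612] sides 0.113 0.133 ang -74.6
stage+screws px [156.9 211. ] xy [0.422  0.2321] sides 0.122 0.121 ang -80.0
stage px [153.6 208.6] xy [0.4291 0.2422] sides 0.103 0.103 ang -81.2
filter window px [320.5 204.5] xy [ 0.4406 -0.2582] sides 0.027 0.027 ang -90.0
sample px [318.5 136.5] xy [ 0.6463 -0.2555] sides 0.033 0.033 ang -89.9
weight knob px [152. 208.] xy [0.4304 0.2373] sides 0.029 0.029 ang -90.0
```

View pics/crop1.png

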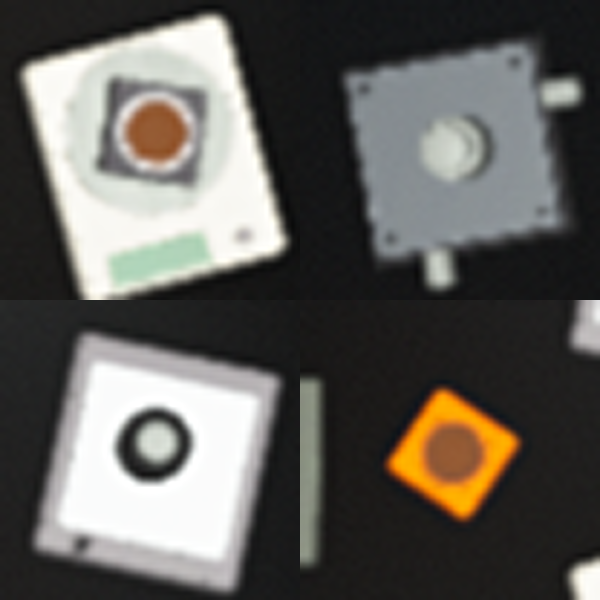

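The crop confirms that the dark frame with the brown window, on the balance, is the filter; the weight is on the stage and the sample is on the light plate. I'll park the filter on the mat first and look with the wrist camera on approach.

```bash
cat >> h.py <<'E'
import pickle
def hover(x,y,yaw,z): r.reach([x,y,z],[180,0,yaw])
def look(tag):
    s=snap('wrist'); pickle.dump(s,open(tag+'.pkl','wb'))
    cv2.imwrite(f'pics/{tag}.png',cv2.cvtColor(s['frame'],cv2.COLOR_RGB2BGR)); return s
E
python3 - <<'E'
from h import *
hover(.442,-.258,-6.5,.40)
s=look('w1'); print(r.sense()['clock'],r.sense()['joints'].round(),-np.array(s['R']).T@np.array(s['t']))
for p in((.53,-.01,0),(.43,.24,9),(.645,-.257,-12)): print(r.inverse_kinematics([p[0],p[1],.3],[180,0,p[2]]))
E
```

```text
1.5333 [-34.  -8.  84.  -0. 104.  62.] [ 0.5264123  -0.26907428  0.38000062]
[-4.75837279e+00 -5.32288495e+00  9.16424570e+01 -2.54444375e-14
  9.36804279e+01  8.52416272e+01]
[ 2.52085602e+01 -1.12790695e+01  9.70306658e+01 -2.54444375e-14
  9.42484037e+01  1.06208560e+02]
[-2.45316353e+01  2.00980011e+01  6.40820356e+01 -2.54444375e-14
  9.58199633e+01  7.74683647e+01]
```

View pics/w1.png

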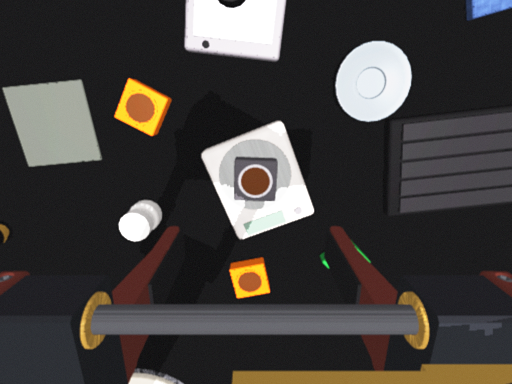

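The wrist view shows the filter at (256,179), square to the jaws, with the balance around it. I'll compute both positions and grasp.

```bash
cat >> h.py <<'E'
def quad(s,mask,z,seed):
    "centre, sides and angle of the blob nearest seed, outline cast onto plane z"
    n,l,st,c=cv2.connectedComponentsWithStats(mask.astype(np.uint8))
    big=[i for i in range(1,n) if st[i,4]>60]
    i=min(big,key=lambda i:np.hypot(*(c[i]-seed)))
    ct=max(cv2.findContours((l==i).astype(np.uint8),cv2.RETR_EXTERNAL,cv2.CHAIN_APPROX_NONE)[0],key=cv2.contourArea)[:,0]
    P=np.array([ray(s,u,v,z)[:2] for u,v in ct])
    (cx,cy),(w,h),a=cv2.minAreaRect((P*1000).astype(np.float32))
    return np.array([cx,cy])/1000,(w/1000,h/1000),a
def hs(s): return cv2.split(cv2.cvtColor(s['frame'],cv2.COLOR_RGB2HSV))
def pick(x,y,yaw,surf,up=.40,squeeze=30,h=.022):
    z=surf+h+.163
    hover(x,y,yaw,z+.08); r.servo_line([x,y,z]); r.grab(squeeze)
    o=r.sense()['opening']; r.servo_line([x,y,z+.1],speed=.2); st=r.sense()
    print('picked',o,st['opening'],'clock',st['clock'],'Fz',st['contact_force'][2])
def place(x,y,yaw,surf,h=.022,gap=.002):
    z=surf+h+.163+gap
    hover(x,y,yaw,z+.1); r.servo_line([x,y,z+.01],speed=.15); r.servo_line([x,y,z],speed=.03)
    print('tcp',r.sense()['tcp_pos'].round(4)); r.let_go(); r.servo_line([x,y,z+.1],speed=.2); print('clock',r.sense()['clock'])
E
python3 - <<'E'
from h import *
s=pickle.load(open('w1.pkl','rb')); H,S,V=hs(s)
print('window',quad(s,(H<15)&(S>90)&(V>30),.054,(256,180)))
print('balance',quad(s,(V>120)&(S<60),.026,(257,180)))
m=(V<110)&(V>35)&(S<90); print('frame',quad(s,cv2.morphologyEx(m.astype(np.uint8),cv2.MORPH_OPEN,np.ones((3,3))),.054,(256,180)))
print('mat',quad(s,(V>80)&(S<60),.004,(52,123)))
print(V[150:210:6,256],V[180,200:310:6])
E
```

```text
window (array([ 0.43739929, -0.25938675]), (0.03162175941467285, 0.03148213386535645), 83.50641632080078)
balance (array([ 0.43025815, -0.25863031]), (0.04453643798828125, 0.04334822845458984), 83.5064926147461)
frame (array([ 0.45299026, -0.26234491]), (0.0477156867980957, 0.024707439422607422), 81.19379425048828)
mat (array([ 0.52658453, -0.01262862]), (0.10009567260742187, 0.0999714584350586), 88.79369354248047)
[193 180 102 120 115 117 115 114 101 194] [ 30  22 199 238 192 194 100 114 116 115 116 115 191 197 196 224 242 225
  31]
```

```bash
python3 - <<'E'
from h import *
pick(.4385,-.259,-6.5,.034)
place(.528,-.003,0,.004)
hover(.40,.24,9,.40); look('w2')
hover(.645-.03,-.257,-12,.40) if 0 else None
E
```

```text
picked 0.05012405186940675 0.04983183404013458 clock 4.025 Fz -1.9333464787848895
tcp [ 0.5279 -0.003   0.1909]
clock 7.7167
```

View pics/w2.png

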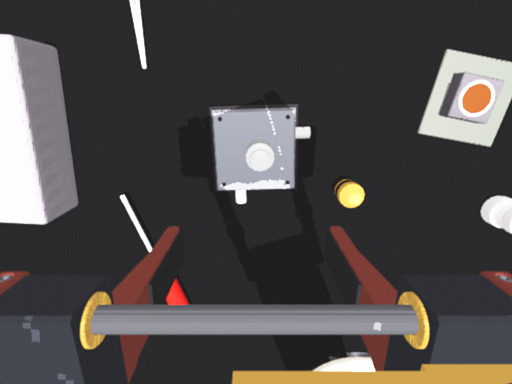

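The filter is parked on the mat at (475,98). The weight's knob is at (260,157) on the stage, whose table spans about (210–298, 105–190).

```bash
python3 - <<'E'
from h import *
s=pickle.load(open('w2.pkl','rb')); H,S,V=hs(s)
c=cv2.HoughCircles(cv2.GaussianBlur(V[130:185,235:290],(3,3),0),cv2.HOUGH_GRADIENT,1,20,param1=120,param2=12,minRadius=9,maxRadius=17)[0]
for u,v,q in c[:3]: print('knob',u+235,v+130,q,ray(s,u+235,v+130,.08),'top',ray(s,u+235,v+130,.064))
m=cv2.morphologyEx((V>60).astype(np.uint8),cv2.MORPH_OPEN,np.ones((21,21)))
print('stage',quad(s,m>0,.028,(254,148)))
print('filter win',quad(s,(H<15)&(S>90)&(V>50),.024,(475,98)))
E
```

```text
knob 259.5 156.5 14.6 [0.43036611 0.23714797 0.08      ] top [0.42746166 0.23637283 0.064     ]
stage (array([0.42739526, 0.24122766]), (0.10086768341064453, 0.1014858627319336), 10.224504470825195)
filter win (array([ 0.52744269, -0.00462486]), (0.031634843826293946, 0.03078648567199707), 21.431312561035156)
```

```bash
python3 - <<'E'
from h import *
pick(.430,.237,9,.028,squeeze=40)
place(.4405,-.2578,15,.034)
hover(.53,-.257,-12,.40); look('w3')
E
```

```text
picked 0.031233413366852408 0.031253400040878745 clock 11.6583 Fz -3.3085225469607247
tcp [ 0.4405 -0.2578  0.2209]
clock 16.325
```

View pics/w3.png

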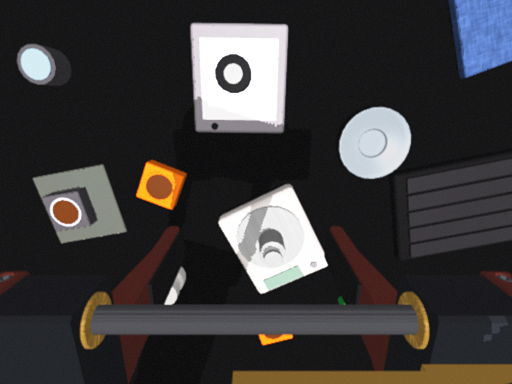

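The weight stands on the pan (knob at (273,256)). The sample is at (233,73) on the light plate, whose panel spans (198–279, 37–124).

```bash
python3 - <<'E'
from h import *
s=pickle.load(open('w3.pkl','rb')); H,S,V=hs(s)
disc=np.zeros_like(V);disc[60:88,220:247]=(V[60:88,220:247]<100); print('puck',quad(s,disc,.042,(233,73)))
i=(V>150)&(S<50);d=np.zeros_like(V);d[64:83,224:243]=i[64:83,224:243];print('disc',quad(s,d,.052,(233,73)))
print('panel',quad(s,(V>240),.018,(240,80)));print('housing',quad(s,V>90,.015,(240,80)))
print('balance',quad(s,V>110,.026,(272,240)))
for t in(8,): print(ray(s,273,256,.086))
E
```

```text
puck (array([ 0.64391852, -0.25785519]), (0.0284656982421875, 0.026907257080078125), 78.1702651977539)
disc (array([ 0.64354852, -0.25860284]), (0.018898031234741212, 0.017383550643920897), 78.1709976196289)
panel (array([ 0.63807324, -0.26171326]), (0.08976851654052734, 0.08928524780273438), 77.32535552978516)
housing (array([ 0.63811761, -0.26173941]), (0.10936241149902344, 0.11840444183349609), 77.42585754394531)
balance (array([ 0.42855066, -0.26335983]), (0.1338197479248047, 0.10935674285888672), 15.002618789672852)
[ 0.44301628 -0.26116348  0.086     ]
```

The weight is within about 2 mm of the pan centre in the same view. Next is the sample to the stage, then the filter to the light plate.

```bash
python3 - <<'E'
from h import *
pick(.6445,-.257,-12.6,.018)
place(.428,.2415,9,.028)
hover(.40,.24,9,.40); look('w4')
pick(.5277,-.0035,0,.004)
o=r.sense()['opening']
if .045<o<.055:
    place(.6385,-.2612,-12.6,.018)
    hover(.53,-.257,-12,.40); look('w5')
a=cv2.imread('pics/w4.png');b=cv2.imread('pics/w5.png')
cv2.imwrite('pics/fin.png',np.hstack([cv2.resize(a[60:260,150:350],(400,400)),cv2.resize(b[0:290,130:420],(400,400))]))
E
```

```text
picked 0.03828023670709557 0.038989423240018736 clock 19.8083 Fz -0.8045806813710714
tcp [0.4279 0.2415 0.2149]
clock 24.55
picked 0.049718412339541315 0.04992898039906302 clock 28.225 Fz -1.7451310543675655
tcp [ 0.6384 -0.2612  0.2047]
clock 31.9417
```

View pics/fin.png

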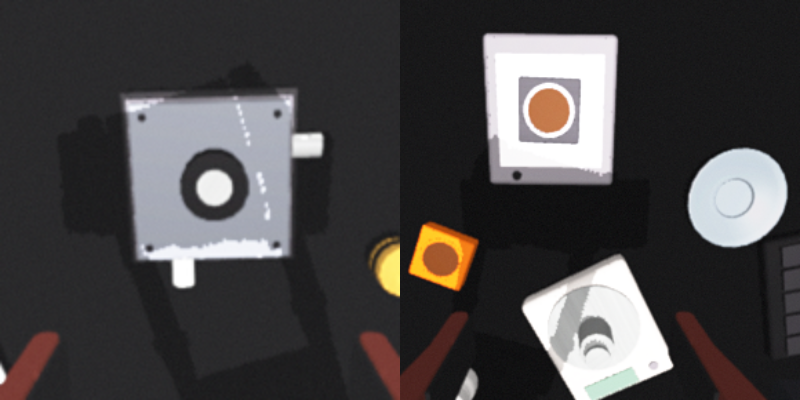

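The sample is central on the stage (left crop, (214,186)). The filter is central on the light plate (right, (549,109)) and the weight is upright on the pan. One numeric check and a final top view come before handing in.

```bash
python3 - <<'E'
from h import *
s=pickle.load(open('w4.pkl','rb')); H,S,V=hs(s)
d=np.zeros_like(V);d[140:166,244:270]=V[140:166,244:270]>150
print('sample',quad(s,d,.052,(257,153))[:2]); m=cv2.morphologyEx((V>60).astype(np.uint8),cv2.MORPH_CLOSE,np.ones((25,25)));m=cv2.morphologyEx(m,cv2.MORPH_OPEN,np.ones((21,21)))
print('stage',quad(s,m>0,.028,(254,148))[:2])
s=pickle.load(open('w5.pkl','rb')); H,S,V=hs(s)
print('filter',quad(s,(H<15)&(S>90)&(V>50)&(np.arange(384)[:,None]<120),.038,(238,79))[:2]);print('housing',quad(s,V>90,.015,(240,80))[:2])
hover(.35,-.45,20,.42)
s=snap('top')
cv2.imwrite('pics/top1.png',cv2.resize(cv2.cvtColor(s['frame'],cv2.COLOR_RGB2BGR)[80:290,100:380],(800,600),interpolation=cv2.INTER_CUBIC))
E
```

```text
sample (array([0.42770499, 0.24060013]), (0.019491222381591795, 0.01943368148803711))
stage (array([0.42790552, 0.241586  ]), (0.10236480712890625, 0.10204727172851563))
filter (array([ 0.63838647, -0.26165439]), (0.03188586235046387, 0.03170759391784668))
housing (array([ 0.6380647 , -0.26175024]), (0.10950281524658204, 0.11873766326904298))
```

View pics/top1.png

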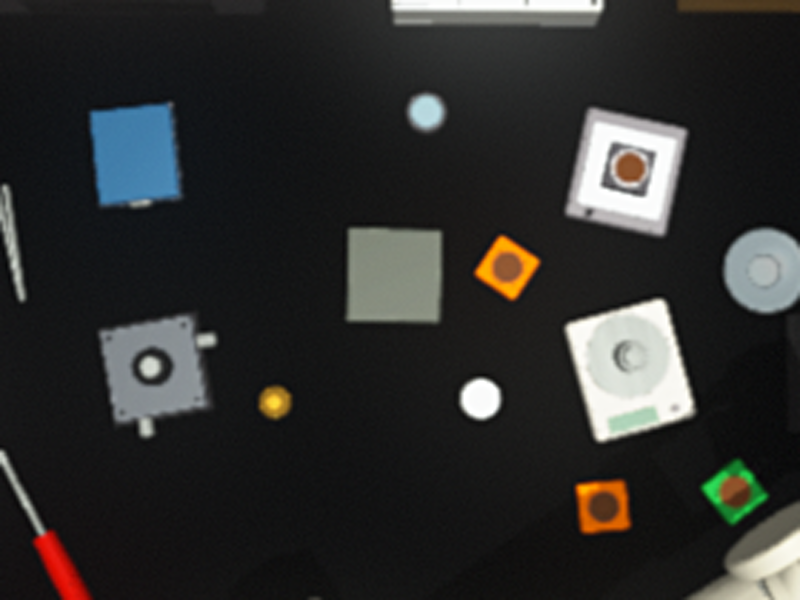

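The top view shows all three items centred: sample (150,366), filter (630,168), weight (630,356). The loupe, jar and objective stand where they were.

```bash
python3 -c "
from station import r
r.hand_in()"
```

```text
the job is handed in; nothing more can be done
```

I moved all three items to their instruments and handed the job in; it took about 34 s of robot time out of the 102 s allowed. I parked the filter on the mat, then moved the weight to the balance, the sample to the stage and the filter to the light plate.

| Item | Instrument | Offset from the middle (wrist camera) |
|---|---|---|
| Weight | Balance pan | about 2 mm |
| Sample | Microscope stage | about 1 mm |
| Filter | Light plate | under 1 mm |

In the last top view all three look upright or face up, and the objective, jar and loupe appear unmoved. I judged those three by eye rather than measuring them. The arm was clear of everything when I handed in.

The only disagreement between the top and wrist cameras was about 2–6 mm on the balance's position and 2–3 mm on the other instruments. I checked each item against its instrument in the same view, so this matters little. No check failed.

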